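# Clear the light stage and hold its shutter half open

### The arm

A 6-joint arm with a two-finger parallel gripper is mounted at the origin on the work surface. World frame = base frame: x ahead of the robot, y to its left, z up, the work surface at z = 0. Lengths are in m, angles in rad, forces in N, time in s.
With the tool pointing down it reaches from about 0.35 to 0.775 m from the base axis. Payload 7.3 kg.
Tool frame: the origin (TCP) lies between the finger pads; the fingertips stand 17 mm ahead of it and the grasp point (between the pads) lies 2 mm behind it; z points along the fingers, y is the direction in which the jaws open and shut (so a half turn about z gives the same grasp; the last joint's range is limited). The gripper opens to 92 mm and grips with 3 to 60 N. Pads are 19 mm wide; open, the fingers measure 130 mm over their backs; the gripper's body (75 mm by 190 mm) begins 47 mm behind the grasp point.
Start: joints at [1.094, 0.342, 1.524, -0, 1.275, -0.146], TCP at [0.171, 0.497, 0.244] pointing down, gripper open.
Joint ranges: [-2.53, 2.53], [-0.77, 2.02], [0.04, 2.7], [-1, 4.14], [0.28, 2.66], [-3.11, 3.11]. Speed limits (rad/s): [2.57, 2.57, 3.14, 3.14, 3.14, 3.14].

### API

Orientations are given as [roll, pitch, yaw] about the fixed x, y, z axes, in that order (R = Rz(yaw) Ry(pitch) Rx(roll)).
In Python, from cell import sensors, vision, hand_in gives the robot as it stands.
- The arm moves only by the tool step_arm, never from a script. Its argument "series" is a list of rows, each a list of 5 numbers: the opening, from 0 (shut) to 1 (fully open), then the shift along the world's x, y, z each as a share of 25 mm, from -1 to 1, then the turn about the world's z as a share of 0.08 rad, from -1 to 1. A call has 1 to 12 rows; each row shifts and turns the commanded pose from where the row before left it; what a row does not reach is not made up. A row lasts 1/10 s, in which the tool goes at most 50 mm and 8.59 degrees, less where a joint would pass 70% of its speed; a pose out of reach is approached as far as the arm can. A call with a number of a shift or a turn outside -1 to 1 is refused whole. A call with a gripper value outside its range is refused whole. The fingers move at their own pace and stop on an object; "squeeze" is the grip in N (left out, the last holds). Time passes only in rows, so rows that do not move let the fingers close. It gives the time, the measured TCP pose, the force and the opening at its end, in the units of the state.
- sensors.observe(): the state, without advancing time (a new reading comes with each control period).
- vision.read_camera(name): name is "scene" or "top"; returns a dict with "pixels" (480x640x3 uint8, blue, green, red), "range_z" (480x640 float32, m along the optical axis (not along the pixel's ray), 0 where there is no reading), "camera_matrix" (3x3 intrinsics, pixels), "pose" (4x4, takes a point from camera to world coordinates). Camera axes: x right, y down, z forward; pixel columns grow to the right and rows downward; lengths in m; the calibration is good to about 2 mm. A picture is of the moment at which its call begins.
- hand_in(): hands the job in, once; it reports no verdict.
The state is a dict: "time": time; "qpos": joint angles; "qvel": joint speeds; "joint_efforts": joint torques, N m; "tool_pos": TCP position; "tool_rot": TCP orientation; "contact_force": force on the tool from outside, world axes, zero at the start; "torque": the same for the moment, N m; "opening": finger opening in m.
Only numpy, scipy, OpenCV 4.12 (cv2) and the standard library are available. Lean on these libraries where they do the work, as an engineer would, in place of code of your own. Each camera call takes 0.05 s, during which the arm holds its last target.

### The job

Use the scraper block to sweep all four brass chips along the light stage's channel into its grey catch tray, keeping the gripper itself off the chips, then stand the scraper upright back on its blue mat and let go of it. After that, slide the orange tab of the sprung shutter to half travel (the red mark) with the gripper and finish while still holding it there against the spring; it snaps shut if released. Leave the bottle, the jar and the parts box where they are.

Things in the scene. Friction and masses are not known exactly. Their poses are not given: they have to be found in the camera images.
- stage: Fixed white light stage. Origin: on the bench under the window's centre; own axes, z up. Deck top 40 mm up, x -75..115, y -100..125 mm. A channel along y, open at both ends, lies between two rails (6 mm thick, 10 mm above the deck, inner faces x = +-55 mm). Flush window: x +-40, y +-35 mm. Chips are swept to -y and drop into the tray where the deck ends, y = -100 mm.
- tray (a point): Centre of the grey catch tray's inner floor, 4 mm above the bench, at x = 0, y = -136 mm of the stage; axes as the stage's. Inside 130 mm (x) by 72 mm (y); it begins at the deck's end; its walls are 45 mm above the bench (5 mm above the deck).
- shutter (a joint): Opening of the sprung sliding shutter under the window, m: 0 shut (as at the start), 0.070 fully open, 0.035 half travel. It opens towards the stage's -y. The spring pushes it shut with about 4 N at 0, 10 N at half travel and 17 N fully open.
- scraper: Scraper block, 0.2 kg, standing upright on the blue mat at the start. Origin: centre of its underside; z up. Grey foot 96 mm (x) by 30 mm (y) by 16 mm tall; on it a green upright handle 60 mm (x) by 24 mm (y), up to 70 mm above the underside. It is pushed broadside, along its y.
- scraper_mid (a point): Point on the scraper's centre line half-way up, 35 mm above its underside, in the green handle; axes as the scraper's.
- mat: Fixed flat blue mat, 150 mm (x) by 120 mm (y), 3 mm thick. Origin: centre of its underside.
- parts_box: Bystander: open white box with dividers, 140 x 110 x 45 mm, 0.9 kg. Origin: centre of its underside.
- bottle: Bystander: white plastic bottle with a blue cap, 52 mm diameter, 120 mm tall. Origin: centre of its underside.
- jar: Bystander: amber glass jar with a black cap, 60 mm diameter, 65 mm tall. Origin: centre of its underside.
- tab (a point): Centre (half-way up) of the shutter's orange tab, an upright block 24 mm (stage x) by 14 mm (stage y, its slide direction), standing 38 mm above the deck at stage x = 85 mm. At stage y = +35 mm when shut, 0 at half travel (red mark beside it; black marks at both ends), -35 mm fully open. Flat deck around it; a rail is 12 mm away on its -x side.
- chip1: Loose brass chip, 16 x 13 mm, 8 mm thick, 12 g, lying flat on the stage's window or deck between the rails, between stage y = -45 and +43 mm at the start. Origin: centre of its underside.
- chip2: Loose brass chip, 14 x 14 mm, 8 mm thick, 12 g, lying flat on the stage's window or deck between the rails, between stage y = -45 and +43 mm at the start. Origin: centre of its underside.
- chip3: Loose brass chip, 18 x 12 mm, 8 mm thick, 12 g, lying flat on the stage's window or deck between the rails, between stage y = -45 and +43 mm at the start. Origin: centre of its underside.
- chip4: Loose brass chip, 15 x 12 mm, 8 mm thick, 12 g, lying flat on the stage's window or deck between the rails, between stage y = -45 and +43 mm at the start. Origin: centre of its underside.
There are look-alikes about, which are no part of the job. Several things look just like the scraper: the one meant starts farthest from the robot's base. There is more than one size of the mat; the one meant has the size given above.

How it is judged:
On the way, in this order (a step that is already met when the one before it is completed fails the run):
1. all four chips swept into the catch tray (y of chip1 in the frame of stage between -0.178 and -0.097 m and x of chip1 in the frame of stage between -0.068 and 0.068 m and z of each of chip1, chip2, chip3, chip4 in the frame of stage below 0.036 m and y of chip2 in the frame of stage between -0.178 and -0.097 m and x of chip2 in the frame of stage between -0.068 and 0.068 m and y of chip3 in the frame of stage between -0.178 and -0.097 m and x of chip3 in the frame of stage between -0.068 and 0.068 m and y of chip4 in the frame of stage between -0.178 and -0.097 m and x of chip4 in the frame of stage between -0.068 and 0.068 m), for 0.2 s.
2. the scraper stands upright on the mat, let go (x of scraper in the frame of mat between -0.075 and 0.075 m and y of scraper in the frame of mat between -0.06 and 0.06 m and z of scraper in the frame of mat below 0.01 m and angle between scraper's own z axis and vertical below 0.15 rad and linear speed of scraper below 0.02 m/s and contact force between the fingers and scraper below 0.1 N), for 0.2 s.
At the end, for the whole second after the job is handed in: All four chips lie in the catch tray, the scraper stands upright and released on the blue mat (its centre over the mat), and the fingers hold the shutter still at 0.035 m opening, within 6 mm, with at least 3 N on it, until the end (all of step 1 and all of step 2 and value of joint shutter between 0.029 and 0.041 m and velocity of joint shutter between -0.01 and 0.01 m/s and contact force between the fingers and shutter above 3 N); the arm keeps its last pose, push and grip.
It fails at once if the gripper or arm touches a chip (contact force between any of the fingers, the arm and chip1 above 0.3 N or contact force between any of the fingers, the arm and chip2 above 0.3 N or contact force between any of the fingers, the arm and chip3 above 0.3 N or contact force between any of the fingers, the arm and chip4 above 0.3 N).
It fails at once if a bystander is shifted by more than 25 mm or tipped (distance of any of bottle, jar, parts_box from where it was at the start of the episode above 0.025 m or angle between any of bottle, jar, parts_box's own z axis and vertical above 0.3 rad).
It also fails if it takes over 59 s, if anything falls off the work surface, if the arm or the gripper's body presses on something with over 40 N, if the wrist force passes 120 N, or if a joint passes its speed limit or range.

## Working session

There is one attempt and no reset: what is moved stays moved. The work goes in short steps, Python scripts to look and compute and a tool call to move; the robot and the scene stay as the last step left them, time stands still between calls to the robot, and variables do not carry over. Pictures are saved under pics/ and viewed, and the job is handed in when it is done.

Besides the shell and the picture viewer there is one more tool, called by a JSON object that holds its "op" and its "data". step_arm: Moves the arm, as the interface text tells. Its arguments: {"type":"object","properties":{"series":{"type":"array","items":{"type":"array","items":{"type":"number","minimum":-1,"maximum":1}}},"squeeze":{"type":"number"}},"required":["series"]}

```bash
mkdir -p pics
python3 - <<'E'
from cell import sensors, vision
import cv2,pickle
for n in("scene","top"):
    d=vision.read_camera(n); pickle.dump(d,open(n+"0.pkl","wb")); cv2.imwrite(f"pics/{n}0.png",d["pixels"]); print(n,d["camera_matrix"].tolist(),d["pose"].round(3).tolist())
print(sensors.observe())
E
```

```text
scene [[589.1257876696139, 0.0, 307.6390605208103], [0.0, 589.1257876696139, 228.5064935828119], [0.0, 0.0, 1.0]] [[0.716, 0.6, -0.357, 1.068], [0.698, -0.615, 0.366, -0.737], [0.0, -0.511, -0.859, 1.512], [0.0, 0.0, 0.0, 1.0]]
top [[512.1652854372835, 0.0, 317.7277320403717], [0.0, 512.1652854372835, 232.66624213580343], [0.0, 0.0, 1.0]] [[0.018, -0.997, 0.076, 0.357], [-1.0, -0.019, -0.011, -0.102], [0.013, -0.076, -0.997, 1.411], [0.0, 0.0, 0.0, 1.0]]
{'time': 0.1, 'qpos': array([ 1.09399684e+00,  3.42672685e-01,  1.52491791e+00, -1.51351863e-05,
        1.27541340e+00, -1.45996879e-01]), 'qvel': array([ 8.82929192e-04, -2.23430037e-03, -3.00321645e-04,  1.09623620e-05,
        8.42076408e-04, -9.19631277e-04]), 'joint_efforts': array([ 1.06136962e-03, -4.32003629e+01, -2.44694334e+01,  7.18635810e-02,
        5.25584165e-02, -4.30656598e-05]), 'tool_pos': array([0.17034371, 0.49623399, 0.24310551]), 'tool_rot': array([-3.14019422e+00, -1.91000342e-04,  2.81079433e+00]), 'contact_force': array([0.91148302, 0.0294804 , 0.03694246]), 'torque': array([-0.01604163, -0.02097154, -0.00171431]), 'opening': 0.09191221983896898}
```

View pics/top0.png

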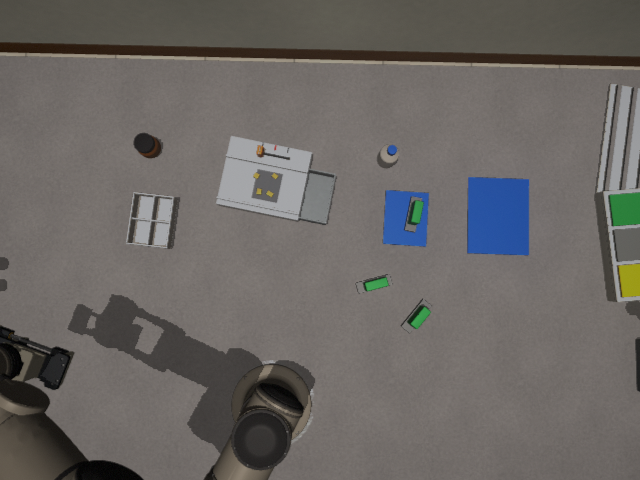

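View pics/scene0.png

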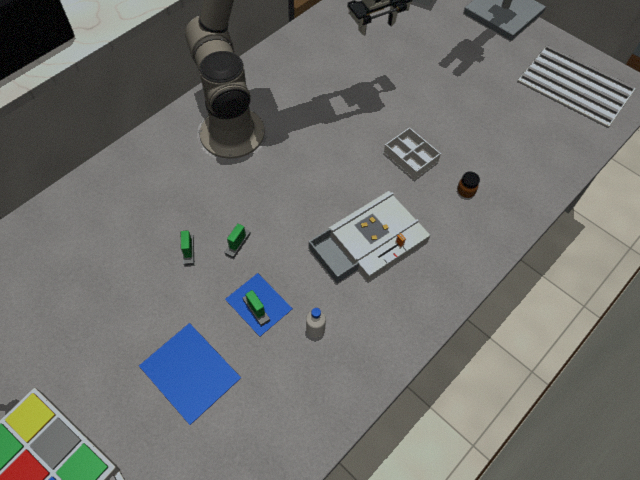

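Candidate scrapers in the top view are at (416,213), (376,284) and (418,317). The one at (416,213) on the small mat is farthest from the base, which is near (270,400). Candidate mats are at (406,218), about 44x55 px or 120x150 mm, and a larger one at (498,216). The small mat has the stated size. Next I'll measure and confirm this in an enlarged crop.

```bash
cat > h.py <<'E'
import numpy as np,cv2,pickle
def load(n): return pickle.load(open(n,"rb"))
def cloud(d):
    K=d["camera_matrix"];z=d["range_z"].astype(float);v,u=np.mgrid[:480,:640]
    p=np.stack([(u-K[0,2])/K[0,0]*z,(v-K[1,2])/K[1,1]*z,z],-1)
    w=p@d["pose"][:3,:3].T+d["pose"][:3,3]; w[z==0]=np.nan
    return w
def ray(d,u,v,h):
    K=d["camera_matrix"];r=d["pose"][:3,:3]@np.array([(u-K[0,2])/K[0,0],(v-K[1,2])/K[1,1],1]);o=d["pose"][:3,3]
    return o+r*(h-o[2])/r[2]
def comps(mask,w,minn=6):
    n,l=cv2.connectedComponents(mask.astype(np.uint8))
    out=[]
    for i in range(1,n):
        m=l==i
        if m.sum()<minn: continue
        P=w[m];P=P[~np.isnan(P[:,0])]
        vs,us=np.nonzero(m)
        if len(P)<3: continue
        r=cv2.minAreaRect(P[:,:2].astype(np.float32)*1000)
        out.append((int(m.sum()),us.mean().round(1),vs.mean().round(1),P.mean(0).round(4),np.nanmedian(P[:,2]).round(4),[np.round(x,1) for x in r]))
    return out
E
python3 - <<'E'
from h import *
for n in("top","scene"):
    d=load(n+"0.pkl");w=cloud(d);im=d["pixels"];hsv=cv2.cvtColor(im,cv2.COLOR_BGR2HSV);H,S,V=cv2.split(hsv)
    for nm,m in dict(green=(H>50)&(H<75)&(S>120),blue=(H>105)&(H<125)&(S>150),orange=(H<30)&(S>150)&(V>90)).items():
        print(n,nm); [print("  ",c) for c in comps(m&(w[...,0]>-.0)&(w[...,1]>-.75),w)]
d=load("top0.pkl")["pixels"]
a=cv2.resize(d[125:235,210:345],None,fx=5,fy=5,interpolation=cv2.INTER_CUBIC);cv2.imwrite("pics/stage0.png",a)
b=cv2.resize(d[140:340,340:540],None,fx=3,fy=3,interpolation=cv2.INTER_CUBIC);cv2.imwrite("pics/scr0.png",b)
E
```

```text
top green
   (195, np.float64(416.6), np.float64(211.9), array([ 0.5196, -0.3767,  0.0724]), np.float64(0.0727), [array([ 520.7, -377.2]), array([23.7, 58.7]), np.float64(78.1)])
   (199, np.float64(375.8), np.float64(283.8), array([ 0.3289, -0.2711,  0.0695]), np.float64(0.0696), [array([ 329. , -271.6]), array([22.5, 59.1]), np.float64(16.0)])
   (229, np.float64(419.2), np.float64(317.4), array([ 0.2439, -0.3852,  0.0678]), np.float64(0.0693), [array([ 243.9, -387.3]), array([25.3, 58.7]), np.float64(52.4)])
top blue
   (58, np.float64(391.9), np.float64(149.4), array([ 0.6738, -0.3027,  0.1203]), np.float64(0.1204), [array([ 674.4, -302.8]), array([20.5, 20.8]), np.float64(62.1)])
   (4591, np.float64(498.1), np.float64(215.8), array([ 0.5216, -0.6172,  0.0043]), np.float64(0.0043), [array([ 522.4, -617.5]), array([172.3, 211.8]), np.float64(89.3)])
   (1772, np.float64(403.4), np.float64(219.1), array([ 0.5072, -0.3542,  0.003 ]), np.float64(0.003), [array([ 511.1, -360.9]), array([119.3, 149.2]), np.float64(87.1)])
top orange
   (9, np.float64(257.8), np.float64(149.7), array([
[... 1431 characters left out ...]
 array([168.6, 214.1]), np.float64(89.0)])
scene orange
   (7, np.float64(372.1), np.float64(219.3), array([0.5721, 0.0416, 0.0466]), np.float64(0.0449), [array([572.4,  40.6]), array([7.9, 9.9]), np.float64(1.4)])
   (11, np.float64(363.7), np.float64(224.2), array([0.5656, 0.0118, 0.0467]), np.float64(0.046), [array([565.2,  11.8]), array([13.6,  8.3]), np.float64(87.3)])
   (9, np.float64(384.8), np.float64(226.8), array([0.6151, 0.0478, 0.0467]), np.float64(0.0473), [array([615.6,  47.7]), array([ 8.3, 10.2]), np.float64(53.3)])
   (15, np.float64(400.0), np.float64(237.8), array([0.6784, 0.0343, 0.0764]), np.float64(0.0758), [array([678.3,  34.1]), array([21.3,  4.5]), np.float64(8.6)])
```

View pics/stage0.png

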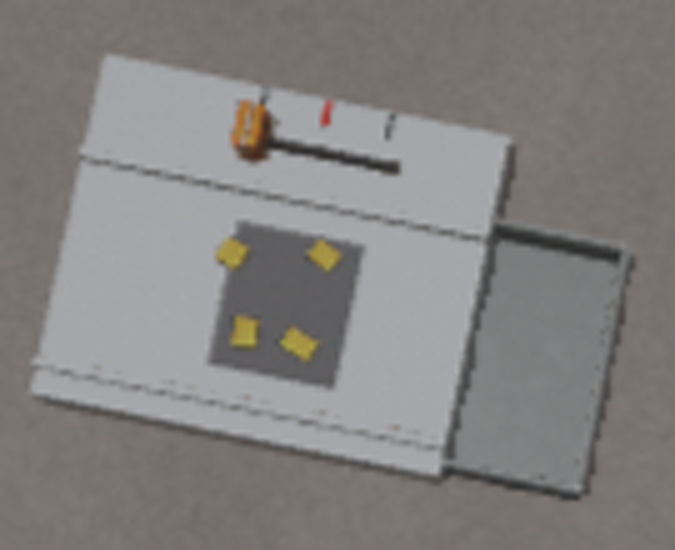

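View pics/scr0.png

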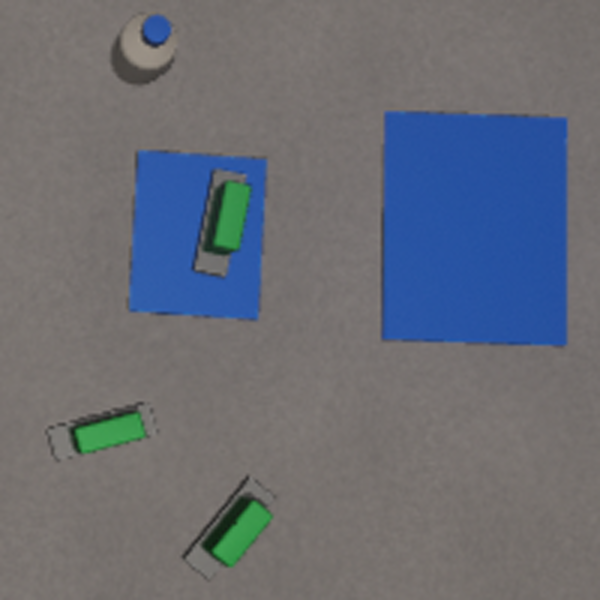

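Run:
```python
from h import *
for n in("top","scene"):
    d=load(n+"0.pkl");w=cloud(d);im=d["pixels"];hsv=cv2.cvtColor(im,cv2.COLOR_BGR2HSV);H,S,V=cv2.split(hsv)
    reg=(w[...,0]>.42)&(w[...,0]<.78)&(w[...,1]>-.2)&(w[...,1]<.25)
    m=reg&(V>130)&(S<40)&(w[...,2]>.03)
    m=cv2.morphologyEx(m.astype(np.uint8),cv2.MORPH_OPEN,np.ones((3,3)))
    for c in comps(m,w,300): print(n,'deck',c)
    m=reg&(V<115)&(w[...,2]>.035)&(w[...,2]<.05)
    m=cv2.morphologyEx(m.astype(np.uint8),cv2.MORPH_OPEN,np.ones((3,3)))
    for c in comps(m,w,50): print(n,'win',c)
    m=reg&(S<90)&(abs(w[...,2]-.006)<.006)
    m=reg&(V>95)&(w[...,2]<.012)&(w[...,1]<-.02)
    m=cv2.morphologyEx(m.astype(np.uint8),cv2.MORPH_OPEN,np.ones((3,3)))
    for c in comps(m,w,50): print(n,'trayfloor',c)
    m=reg&(H>10)&(H<35)&(S>110)&(V>80)
    for c in comps(m,w,5): print(n,'chip',c)
    # top corners
d=load("top0.pkl")
# crop corners (full-res pixel = 210+u/5,125+v/5)
for nm,(u,v),h in [("deck+x+y",(105,55),.04),("deck+x-y",(510,135),.04),("deck-x+y",(32,395),.04),("deck-x-y",(443,478),.04),("w1",(237,222),.04),("w2",(365,243),.04),("w3",(210,365),.04),("w4",(333,387),.04),("red",(327,113),.04),
  ("c1",(232,253),.048),("c2",(324,256),.048),("c3",(245,332),.048),("c4",(299,344),.048)]:
    print(nm,ray(d,210+(u+.5)/5-.5,125+(v+.5)/5-.5,h).round(4))
```

```text
top deck (4684, np.float64(262.8), np.float64(177.2), array([0.6096, 0.0339, 0.0407]), np.float64(0.0402), [array([610.2,  32. ]), array([225.4, 191.3]), np.float64(79.7)])
top win (479, np.float64(267.2), np.float64(183.3), array([0.5932, 0.0216, 0.0402]), np.float64(0.0401), [array([587.2,  22.6]), array([67.8, 78.1]), np.float64(79.8)])
top trayfloor (5142, np.float64(321.6), np.float64(183.2), array([ 6.042e-01, -1.260e-01, -1.000e-04]), np.float64(-0.0001), [array([ 600. , -110.2]), array([359.8, 179.3]), np.float64(0.2)])
top trayfloor (1090, np.float64(316.5), np.float64(196.7), array([ 0.5646, -0.1126,  0.0038]), np.float64(0.0037), [array([ 564.9, -112.3]), array([ 68.6, 125.9]), np.float64(79.8)])
top chip (38, np.float64(259.7), np.float64(149.7), array([0.676 , 0.0404, 0.0774]), np.float64(0.0773), [array([676.7,  40.7]), array([11.3, 22.6]), np.float64(79.3)])
top chip (23, np.float64(256.3), np.float64(175.3), array([0.6128, 0.0508, 0.0487]), np.float64(0.0491), [array([612.6,  51.2]), array([11.5, 12.5]), np.float64(57.8)])
top chip (21, np.float64(274.4), np.float64(1
[... 2072 characters left out ...]
00.8), np.float64(237.0), array([0.6784, 0.038 , 0.0764]), np.float64(0.0759), [array([679. ,  39.7]), array([15.3, 22.6]), np.float64(89.7)])
scene chip (16, np.float64(374.0), np.float64(237.1), array([ 6.157e-01, -6.000e-04,  4.780e-02]), np.float64(0.0486), [array([614.7,   1. ]), array([12.1, 16.4]), np.float64(39.6)])
deck+x+y [0.7221 0.1245 0.04  ]
deck+x-y [ 0.6827 -0.0966  0.04  ]
deck-x+y [0.5352 0.1578 0.04  ]
deck-x-y [ 0.4946 -0.0642  0.04  ]
w1 [0.6317 0.0503 0.04  ]
w2 [ 0.6216 -0.0192  0.04  ]
w3 [0.5534 0.0627 0.04  ]
w4 [ 0.5428 -0.0039  0.04  ]
red [0.6927 0.0031 0.04  ]
c1 [0.6132 0.0516 0.048 ]
c2 [0.6126 0.0022 0.048 ]
c3 [0.5704 0.0435 0.048 ]
c4 [0.5645 0.0144 0.048 ]
```

The crop confirms both: the scraper at (416,213) stands on the 120x150 mm mat and is farthest out. The four chips lie on the window at crop (232,253), (324,256), (245,332) and (299,344). The stage origin is about (0.587, 0.0225) with yaw about -0.18. The scraper is at about (0.521, -0.378) with yaw about -0.19. Moving there now.

{"op": "step_arm", "data": {"series": [[1,1,-1,0,0.15],[1,1,-1,0,0.15],[1,1,-1,0,0.15],[1,1,-1,0,0.15],[1,1,-1,0,0.15],[1,1,-1,0,0.15],[1,1,-1,0,0.15],[1,1,-1,0,0.15],[1,1,-1,0,0.15],[1,1,-1,0,0.15],[1,1,-1,0,0.15],[1,1,-1,0,0.1]], "squeeze": 40}}

```text
time: 1.3
tool_pos: [0.4712, 0.1953, 0.2434]
tool_rot: [-3.141, -0.001, 2.951]
contact_force: [-0.6, -0.2, -0.5]
opening: 0.0917
```

{"op": "step_arm", "data": {"series": [[1,0.1,-1,0,0],[1,0.1,-1,0,0],[1,0.1,-1,0,0],[1,0.1,-1,0,0],[1,0.1,-1,0,0],[1,0.1,-1,0,0],[1,0.1,-1,0,0],[1,0.1,-1,0,0],[1,0.1,-1,0,0],[1,0.1,-1,0,0],[1,0.1,-1,0,0],[1,0.1,-1,0,0]]}}

```text
time: 2.5
tool_pos: [0.5003, -0.1044, 0.2434]
tool_rot: [3.141, -0.001, 2.951]
contact_force: [0.5, -0.0, -0.3]
opening: 0.0918
```

{"op": "step_arm", "data": {"series": [[1,0.1,-1,0,0],[1,0.1,-1,0,0],[1,0.1,-1,0,0],[1,0.1,-1,0,0],[1,0.1,-1,0,0],[1,0.1,-1,0,0],[1,0.1,-1,0,0],[1,0.1,-1,0,0],[1,0.1,-1,0,0],[1,0,-0.5,0,0],[1,0,0,0,0],[1,0,0,0,0]]}}

```text
time: 3.7
tool_pos: [0.5228, -0.3401, 0.2434]
tool_rot: [3.141, -0.001, 2.951]
contact_force: [0.4, -0.6, 0.0]
opening: 0.0917
```

{"op": "step_arm", "data": {"series": [[1,-0.1,-0.75,0,0],[1,0,-0.75,0,0],[1,0,0,-1,0],[1,0,0,-1,0],[1,0,0,-1,0],[1,0,0,-1,0],[1,0,0,-1,0],[1,0,0,-1,0],[1,0,0,-1,0],[1,0,0,-0.7,0],[1,0,0,0,0],[1,0,0,0,0]]}}

```text
time: 4.9
tool_pos: [0.5207, -0.3786, 0.0518]
tool_rot: [-3.141, 0.0, 2.951]
contact_force: [0.1, -0.2, 1.1]
opening: 0.0919
```

Run:
```python
from cell import vision
import cv2,pickle
for n in("scene","top"):
    d=vision.read_camera(n); pickle.dump(d,open(n+"1.pkl","wb"));im=d["pixels"]
    c=im[250:350,200:320] if n=="scene" else im[160:260,350:470]
    cv2.imwrite(f"pics/{n}1.png",cv2.resize(c,None,fx=5,fy=5,interpolation=cv2.INTER_CUBIC))
```

```text
(no output)
```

View pics/scene1.png

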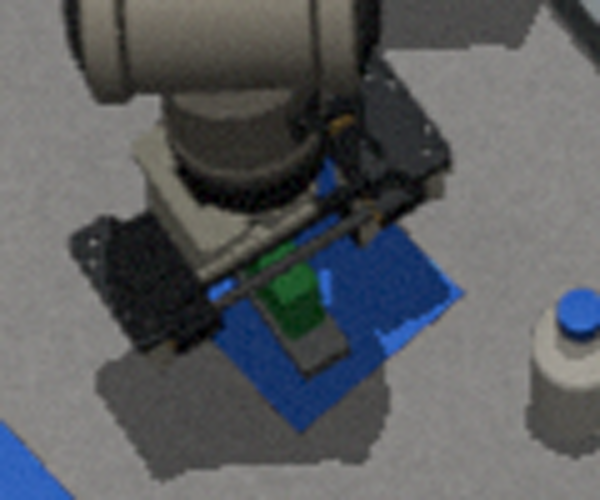

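The crop shows the open jaws straddling the green handle at crop (290,290), with the fingers on either side. Closing now.

{"op": "step_arm", "data": {"series": [[0,0,0,0,0],[0,0,0,0,0],[0,0,0,0,0],[0,0,0,0,0],[0,0,0,0,0],[0,0,0,0,0],[0,0,0,0,0],[0,0,0,0,0],[0,0,0,0,0],[0,0,0,0,0]], "squeeze": 40}}

```text
time: 6.0
tool_pos: [0.5205, -0.3783, 0.0511]
tool_rot: [3.141, -0.0, 2.951]
contact_force: [0.8, 0.2, -0.5]
opening: 0.0237
```

{"op": "step_arm", "data": {"series": [[0,0,0,0.5,0],[0,0,0,1,0],[0,0,0,1,0],[0,0,0,1,0],[0,0,0,1,0],[0,0,0,1,0],[0,0,0,0.5,0],[0,0,0,0,0]]}}

```text
time: 6.8
tool_pos: [0.5211, -0.379, 0.2036]
tool_rot: [-3.139, 0.004, 2.951]
contact_force: [-0.2, -0.2, -3.0]
opening: 0.0239
```

{"op": "step_arm", "data": {"series": [[0,0,0.5,0,0],[0,0.2,1,0,0.13],[0,0.2,1,0,0],[0,0.2,1,0,0],[0,0.2,1,0,0],[0,0.2,1,0,0],[0,0.2,1,0,0],[0,0.2,1,0,0],[0,0.2,1,0,0],[0,0.2,1,0,0],[0,0.2,1,0,0],[0,0.2,1,0,0]]}}

```text
time: 8.0
tool_pos: [0.5743, -0.0888, 0.1994]
tool_rot: [3.141, -0.004, 2.961]
contact_force: [0.1, -0.4, -2.0]
opening: 0.0235
```

{"op": "step_arm", "data": {"series": [[0,0.2,1,0,0],[0,0.2,1,0,0],[0,0.2,1,0,0],[0,0.2,1,0,0],[0,0.2,1,0,0],[0,0,1,0,0],[0,0,1,0,0],[0,0,0.8,0,0],[0,0,0,-1,0],[0,0,0,-1,0],[0,0,0,0,0],[0,0,0,0,0]]}}

```text
time: 9.2
tool_pos: [0.5995, 0.1044, 0.1503]
tool_rot: [-3.141, -0.003, 2.961]
contact_force: [0.7, 0.6, -2.1]
opening: 0.0236
```

Run:
```python
from cell import vision,sensors
from h import *
print(sensors.observe()["tool_pos"],sensors.observe()["tool_rot"])
O=np.array([.5873,.0225]);a=-.18;ex=np.array([np.cos(a),np.sin(a)]);ey=np.array([-ex[1],ex[0]])
for n in("scene","top"):
    d=vision.read_camera(n); pickle.dump(d,open(n+"2.pkl","wb"));im=d["pixels"]
    c=im[160:290,300:440] if n=="scene" else im[110:240,200:340]
    cv2.imwrite(f"pics/{n}2.png",cv2.resize(c,None,fx=4.5,fy=4.5,interpolation=cv2.INTER_CUBIC))
    w=cloud(d)
    m=(w[...,0]>.5)&(w[...,0]<.7)&(w[...,1]>.05)&(w[...,1]<.16)&(w[...,2]>.095)&(w[...,2]<.185)
    hsv=cv2.cvtColor(im,cv2.COLOR_BGR2HSV);H,S,V=cv2.split(hsv)
    for nm,mm in dict(green=m&(H>50)&(H<75)&(S>100),low=m&(w[...,2]<.125)).items():
        P=w[mm]; 
        if len(P):
            q=P[:,:2]-O; X=q@ex;Y=q@ey; print(n,nm,len(P),"x",X.min().round(4),X.max().round(4),"y",Y.min().round(4),Y.max().round(4),"z",P[:,2].min().round(4),P[:,2].max().round(4))
```

```text
[0.59953447 0.10442105 0.15031214] [-3.14113646e+00 -2.89704174e-03  2.96141687e+00]
scene green 110 x 0.0069 0.0313 y 0.0638 0.0906 z 0.1145 0.1759
scene low 146 x -0.014 0.0487 y 0.0611 0.0944 z 0.0999 0.1246
top low 4 x -0.0411 -0.0323 y 0.0673 0.0684 z 0.1075 0.1193
```

View pics/scene2.png

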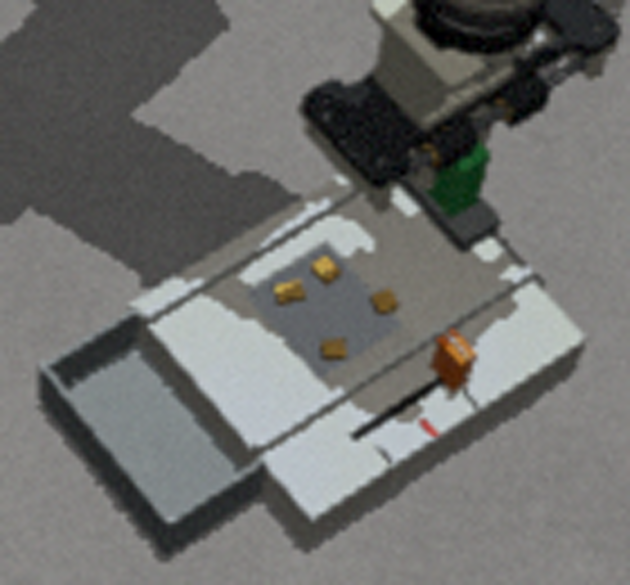

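View pics/top2.png

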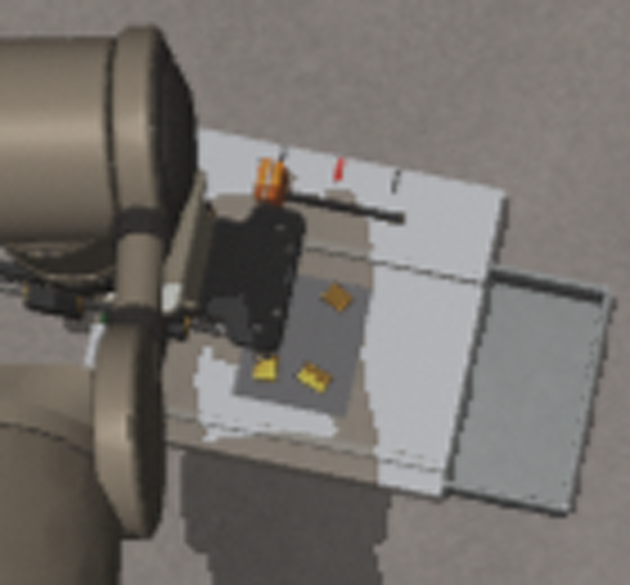

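The foot spans stage x up to about +0.049 and lies between the rails in the scene crop at (465,225). Lowering to about 2 mm above the deck.

{"op": "step_arm", "data": {"series": [[0,0,0,-0.8,0],[0,0,0,-0.8,0],[0,0,0,-0.5,0],[0,0,0,-0.3,0],[0,0,0,0,0],[0,0,0,0,0]]}}

```text
time: 9.9
tool_pos: [0.601, 0.1041, 0.0921]
tool_rot: [3.141, 0.001, 2.961]
contact_force: [-0.0, -0.3, -2.3]
opening: 0.0237
```

Run:
```python
from cell import vision,sensors
from h import *
for n in("scene",):
    d=vision.read_camera(n); im=d["pixels"]
    c=im[160:290,300:440]
    cv2.imwrite(f"pics/{n}3.png",cv2.resize(c,None,fx=4.5,fy=4.5,interpolation=cv2.INTER_CUBIC))
```

```text
(no output)
```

View pics/scene3.png

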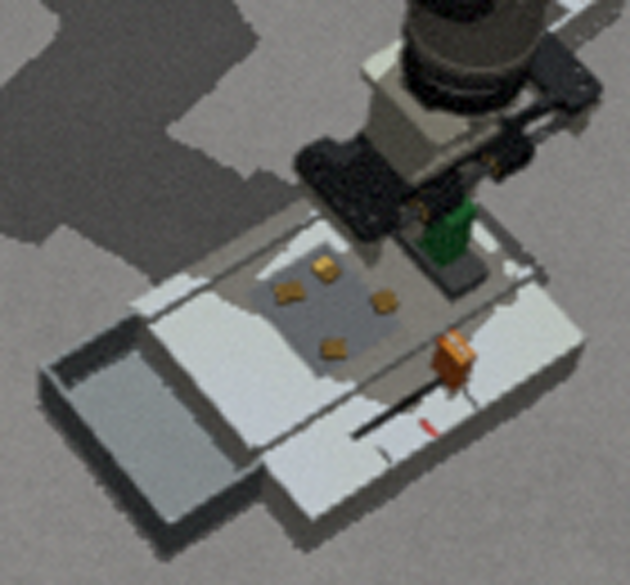

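{"op": "step_arm", "data": {"series": [[0,0,0,-0.1,0],[0,-0.04,-0.2,0,0],[0,-0.07,-0.4,0,0],[0,-0.07,-0.4,0,0],[0,-0.07,-0.4,0,0],[0,-0.07,-0.4,0,0],[0,-0.07,-0.4,0,0],[0,-0.07,-0.4,0,0],[0,-0.07,-0.4,0,0],[0,-0.08,-0.4,0,0],[0,0,0,0,0]]}}

```text
time: 11.05
tool_pos: [0.585, 0.0176, 0.0887]
tool_rot: [-3.141, -0.0, 2.96]
contact_force: [0.3, 0.1, -1.8]
opening: 0.024
```

Run:
```python
from cell import vision,sensors
from h import *
for n in("scene",):
    d=vision.read_camera(n); im=d["pixels"]
    c=im[160:290,300:440]
    cv2.imwrite(f"pics/{n}4.png",cv2.resize(c,None,fx=4.5,fy=4.5,interpolation=cv2.INTER_CUBIC))
```

```text
(no output)
```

View pics/scene4.png

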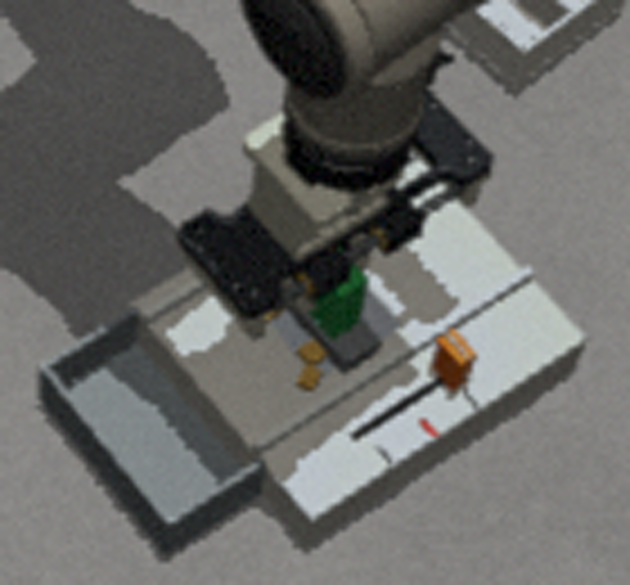

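{"op": "step_arm", "data": {"series": [[0,-0.07,-0.4,0,0],[0,-0.07,-0.4,0,0],[0,-0.07,-0.4,0,0],[0,-0.07,-0.4,0,0],[0,-0.07,-0.4,0,0],[0,-0.08,-0.4,0,0],[0,-0.08,-0.4,0,0],[0,-0.07,-0.4,0,0],[0,-0.07,-0.4,0,0],[0,-0.07,-0.4,0,0],[0,-0.02,-0.1,0,0],[0,0,0,0,0]]}}

```text
time: 12.3
tool_pos: [0.5667, -0.084, 0.0887]
tool_rot: [3.141, 0.0, 2.96]
contact_force: [-0.3, 0.7, -2.1]
opening: 0.0239
```

Run:
```python
from cell import vision,sensors
from h import *
for n in("scene","top"):
    d=vision.read_camera(n); im=d["pixels"]
    c=im[160:290,300:440] if n=="scene" else im[110:240,200:340]
    cv2.imwrite(f"pics/{n}5.png",cv2.resize(c,None,fx=4.5,fy=4.5,interpolation=cv2.INTER_CUBIC))
```

```text
(no output)
```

View pics/scene5.png

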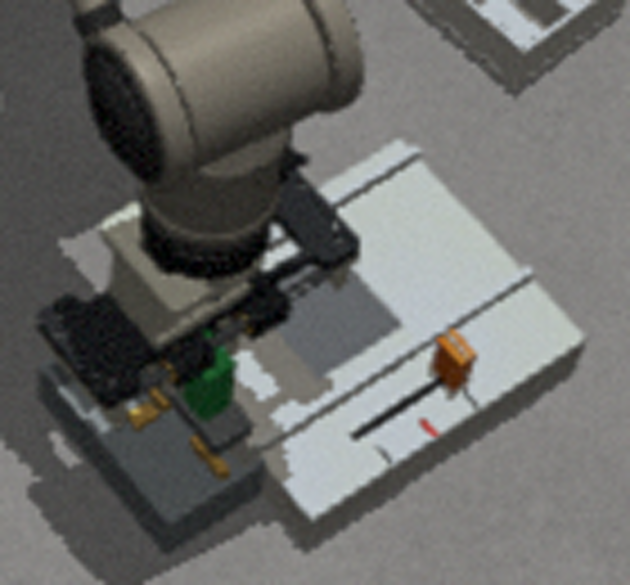

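View pics/top5.png

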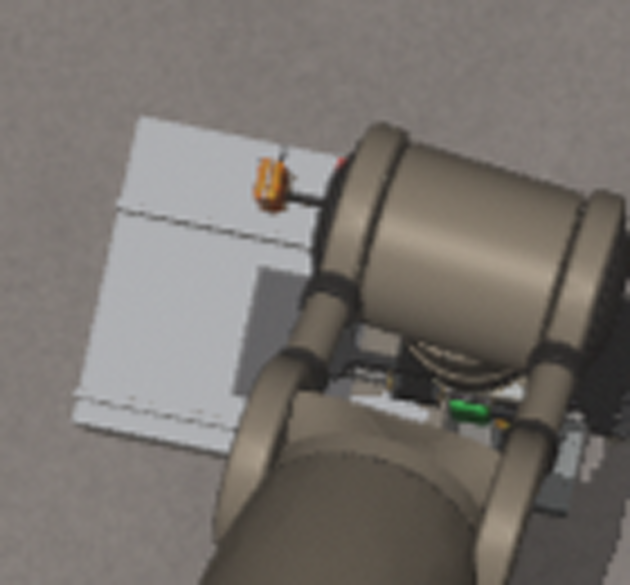

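The chips look to have gone over the edge. I'll lift and move aside to check the tray.

{"op": "step_arm", "data": {"series": [[0,0,0,0.5,0],[0,0,0,1,0],[0,0,0,1,0],[0,0,0,1,0],[0,0,0,1,0],[0,-0.2,-1,0,0],[0,-0.2,-1,0,0],[0,-0.2,-1,0,0],[0,-0.2,-1,0,0],[0,-0.2,-1,0,0],[0,-0.2,-1,0,0],[0,-0.2,-1,0,0]]}}

```text
time: 13.6
tool_pos: [0.5317, -0.259, 0.2023]
tool_rot: [-3.141, 0.001, 2.962]
contact_force: [-0.1, 0.2, -1.9]
opening: 0.0238
```

Run:
```python
from cell import vision,sensors
from h import *
O=np.array([.5873,.0225]);a=-.18;ex=np.array([np.cos(a),np.sin(a)]);ey=np.array([-ex[1],ex[0]])
for n in("scene","top"):
    d=vision.read_camera(n); im=d["pixels"]
    c=im[200:290,300:390] if n=="scene" else im[130:240,250:350]
    cv2.imwrite(f"pics/{n}6.png",cv2.resize(c,None,fx=5,fy=5,interpolation=cv2.INTER_CUBIC))
    w=cloud(d);hsv=cv2.cvtColor(im,cv2.COLOR_BGR2HSV);H,S,V=cv2.split(hsv)
    m=(H>10)&(H<35)&(S>90)&(V>50)&(w[...,0]>.45)&(w[...,0]<.66)&(w[...,1]>-.2)&(w[...,1]<.15)
    for c in comps(m,w,4):
        q=c[3][:2]-O;print(n,c[0],c[1],c[2],"stage",(q@ex).round(4),(q@ey).round(4),"z",c[3][2])
```

```text
scene 43 333.1 250.2 stage -0.0167 -0.1258 z 0.0114
scene 34 346.2 260.8 stage 0.0346 -0.1173 z 0.0154
top 15 311.1 180.9 stage 0.0399 -0.1138 z 0.0171
top 14 310.1 187.1 stage 0.0221 -0.1146 z 0.0195
top 16 307.0 202.5 stage -0.0209 -0.1147 z 0.0168
top 30 313.0 202.8 stage -0.0178 -0.1309 z 0.0114
```

View pics/scene6.png

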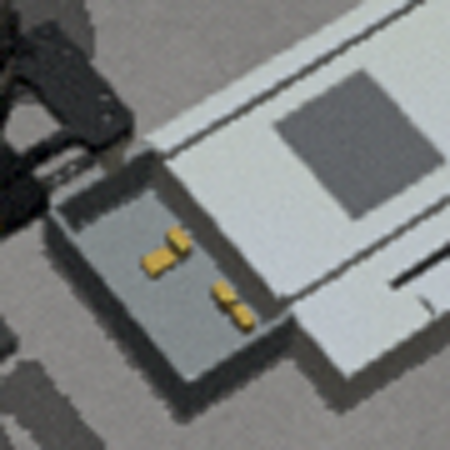

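View pics/top6.png

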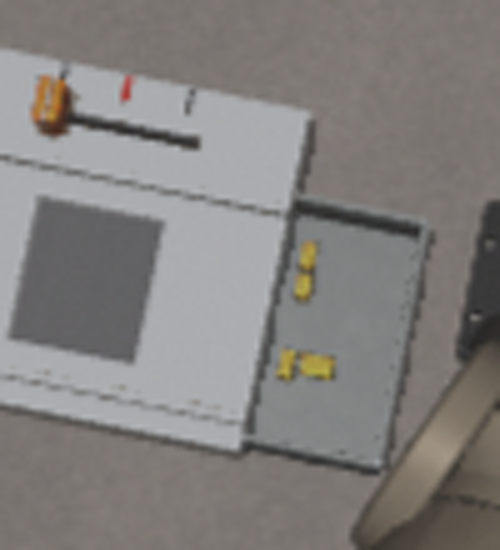

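All four chips lie in the tray, at top crop (307,255), (303,287), (286,363) and (317,366), with z of about 0.02 or less. The deck is clear. Returning the scraper to the mat.

{"op": "step_arm", "data": {"series": [[0,-0.2,-1,0,0],[0,-0.2,-1,0,0],[0,-0.2,-1,0,0],[0,-0.1,-0.8,0,0],[0,0,0,0,0],[0,0,0,-1,0],[0,0,0,-1,0],[0,0,0,-1,0],[0,0,0,-1,0],[0,0,0,-1,0],[0,0,0,-0.5,0],[0,0,0,0,0]]}}

```text
time: 14.9
tool_pos: [0.5138, -0.352, 0.0621]
tool_rot: [3.139, -0.003, 2.962]
contact_force: [0.0, 0.0, -2.2]
opening: 0.0237
```

{"op": "step_arm", "data": {"series": [[0,0,0,-0.2,0],[0,0,0,-0.2,0],[0,0,0,0,0],[0,0,0,0,0]]}}

```text
time: 15.3
tool_pos: [0.5144, -0.3536, 0.0543]
tool_rot: [-3.141, 0.001, 2.961]
contact_force: [-0.2, 0.4, -2.6]
opening: 0.0241
```

{"op": "step_arm", "data": {"series": [[0,0,0,-0.1,0],[0,0,0,0,0],[0,0,0,0,0]]}}

```text
time: 15.6
tool_pos: [0.5142, -0.3535, 0.0513]
tool_rot: [3.142, 0.0, 2.961]
contact_force: [-0.5, -0.4, -2.2]
opening: 0.0238
```

{"op": "step_arm", "data": {"series": [[0,0,0,-0.05,0],[0,0,0,0,0],[0,0,0,0,0]]}}

```text
time: 15.9
tool_pos: [0.5144, -0.3535, 0.0511]
tool_rot: [-3.141, 0.001, 2.961]
contact_force: [-1.8, 1.0, 4.6]
opening: 0.0234
```

Now it touches (+4.6 N). Releasing slowly and rising.

{"op": "step_arm", "data": {"series": [[0.3,0,0,0,0],[0.4,0,0,0,0],[0.6,0,0,0,0],[0.8,0,0,0,0],[1,0,0,0,0],[1,0,0,0,0],[1,0,0,0,0],[1,0,0,0,0],[1,0,0,0,0]]}}

```text
time: 16.8
tool_pos: [0.5143, -0.3535, 0.05]
tool_rot: [3.142, 0.0, 2.961]
contact_force: [0.1, 0.2, -0.2]
opening: 0.0866
```

{"op": "step_arm", "data": {"series": [[1,0,0,0.5,0],[1,0,0,1,0],[1,0,0,1,0],[1,0,0,1,0],[1,0,0,1,0],[1,0,0,1,0],[1,0,0,0,0]]}}

```text
time: 17.5
tool_pos: [0.5157, -0.3547, 0.1926]
tool_rot: [-3.137, 0.007, 2.961]
contact_force: [0.3, -0.5, -0.3]
opening: 0.092
```

Run:
```python
from cell import vision,sensors
from h import *
d=vision.read_camera("scene"); im=d["pixels"]
cv2.imwrite("pics/scene7.png",cv2.resize(im[200:350,190:440],None,fx=3,fy=3,interpolation=cv2.INTER_CUBIC))
w=cloud(d);hsv=cv2.cvtColor(im,cv2.COLOR_BGR2HSV);H,S,V=cv2.split(hsv)
for c in comps((H>50)&(H<75)&(S>120)&(w[...,0]>.4)&(w[...,1]>-.5),w): print(c)
```

```text
(268, np.float64(259.9), np.float64(296.1), array([ 0.522 , -0.3601,  0.0641]), np.float64(0.0704), [array([ 515.9, -357.2]), array([23.4, 63.1]), np.float64(79.7)])
```

View pics/scene7.png

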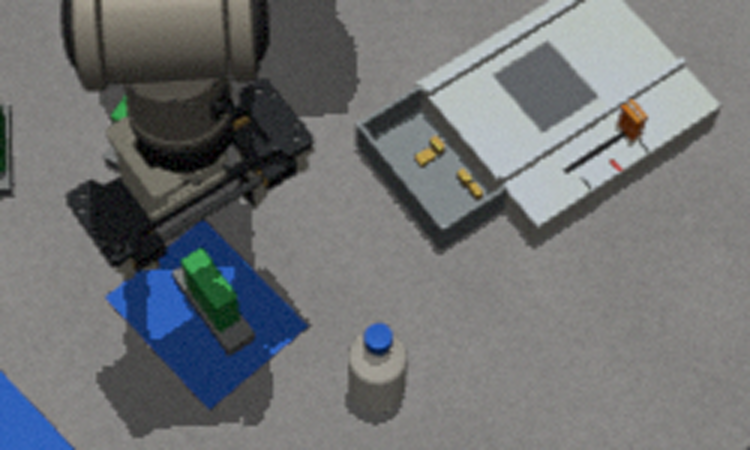

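The scraper stands upright on the mat, with its handle at crop (210,285). The chips are in the tray, the bottle is untouched and the shutter is shut. Moving to the tab at about (0.677, 0.041).

{"op": "step_arm", "data": {"series": [[1,0.2,0.5,0,0],[1,0.4,1,0,0],[1,0.4,1,0,0],[1,0.4,1,0,0],[1,0.4,1,0,0],[1,0.4,1,0,0],[1,0.4,1,0,0],[1,0.4,1,0,0],[1,0.4,1,0,0],[1,0.4,1,0,0],[1,0.4,1,0,0],[1,0.4,1,0,0]], "squeeze": 40}}

```text
time: 18.75
tool_pos: [0.6287, -0.0636, 0.1858]
tool_rot: [3.141, -0.003, 2.962]
contact_force: [-0.4, -1.0, 0.3]
opening: 0.0918
```

{"op": "step_arm", "data": {"series": [[1,0.4,1,0,0],[1,0.4,1,0,0],[1,0.4,1,0,0],[1,0.3,1,0,0],[1,0,0.3,0,0],[1,0,0,0,0],[1,0,0,0,0]]}}

```text
time: 19.45
tool_pos: [0.6661, 0.0412, 0.1867]
tool_rot: [-3.141, -0.002, 2.961]
contact_force: [-0.4, 0.2, 0.7]
opening: 0.0919
```

{"op": "step_arm", "data": {"series": [[1,0.44,0,0,0],[1,0,0,-1,0],[1,0,0,-1,0],[1,0,0,-1,0],[1,0,0,0,0],[1,0,0,0,0]]}}

```text
time: 20.05
tool_pos: [0.6777, 0.0405, 0.1128]
tool_rot: [-3.141, -0.001, 2.96]
contact_force: [0.6, -0.1, 0.7]
opening: 0.092
```

Run:
```python
from cell import vision,sensors
from h import *
d=vision.read_camera("scene"); im=d["pixels"]
cv2.imwrite("pics/scene8.png",cv2.resize(im[180:290,330:460],None,fx=5,fy=5,interpolation=cv2.INTER_CUBIC))
print(sensors.observe()["tool_pos"])
```

```text
[0.67835733 0.04070426 0.1138785 ]
```

View pics/scene8.png

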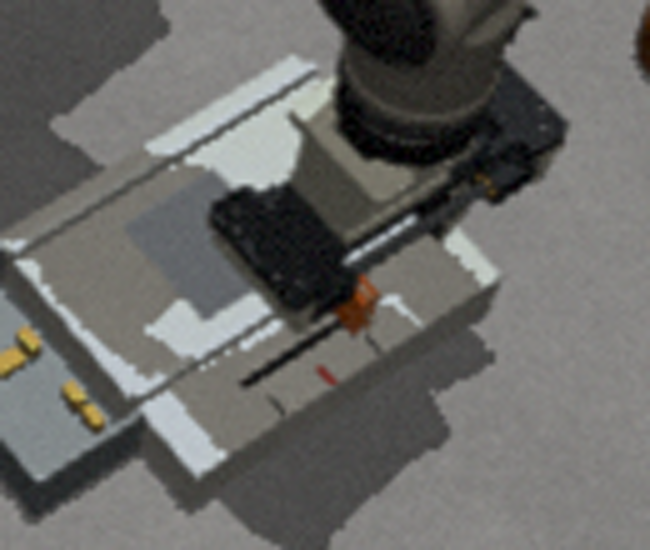

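The jaws straddle the tab, seen at crop (357,305). Descending and gripping.

{"op": "step_arm", "data": {"series": [[1,0,0,-1,0],[1,0,0,-0.6,0],[1,0,0,-0.3,0],[1,0,0,0,0],[0,0,0,0,0],[0,0,0,0,0],[0,0,0,0,0],[0,0,0,0,0],[0,0,0,0,0],[0,0,0,0,0],[0,0,0,0,0],[0,0,0,0,0]], "squeeze": 40}}

```text
time: 21.3
tool_pos: [0.6777, 0.0416, 0.0649]
tool_rot: [3.142, -0.0, 2.961]
contact_force: [-1.3, -1.0, -0.0]
opening: 0.0324
```

{"op": "step_arm", "data": {"series": [[0,0,0,0,0],[0,0,0,0,0],[0,0,0,0,0],[0,0,0,0,0],[0,0,0,0,0]]}}

```text
time: 21.8
tool_pos: [0.6778, 0.0418, 0.065]
tool_rot: [3.141, 0.0, 2.961]
contact_force: [1.4, 1.9, -0.1]
opening: 0.0138
```

{"op": "step_arm", "data": {"series": [[0,-0.03,-0.2,0,0],[0,-0.04,-0.2,0,0],[0,-0.03,-0.2,0,0],[0,-0.04,-0.2,0,0],[0,-0.04,-0.2,0,0],[0,-0.04,-0.2,0,0],[0,-0.03,-0.18,0,0],[0,0,0,0,0],[0,0,0,0,0],[0,0,0,0,0],[0,0,0,0,0],[0,0,0,0,0]]}}

```text
time: 23.0
tool_pos: [0.6717, 0.0091, 0.065]
tool_rot: [3.139, 0.0, 2.962]
contact_force: [2.1, 9.4, -1.1]
opening: 0.0135
```

Run:
```python
from cell import vision,sensors
from h import *
O=np.array([.5873,.0225]);a=-.18;ex=np.array([np.cos(a),np.sin(a)]);ey=np.array([-ex[1],ex[0]])
for n in("scene","top"):
    d=vision.read_camera(n); im=d["pixels"]
    c=im[200:290,310:440] if n=="scene" else im[120:240,200:340]
    cv2.imwrite(f"pics/{n}9.png",cv2.resize(c,None,fx=5,fy=5,interpolation=cv2.INTER_CUBIC))
    w=cloud(d);hsv=cv2.cvtColor(im,cv2.COLOR_BGR2HSV);H,S,V=cv2.split(hsv)
    m=(H<20)&(S>130)&(V>60)&(w[...,0]>.62)&(w[...,0]<.72)&(w[...,1]>-.1)&(w[...,1]<.1)
    for c in comps(m,w,4):
        q=c[3][:2]-O;print(n,c[0],c[1],c[2],"stage",(q@ex).round(4),(q@ey).round(4),"z",c[3][2],c[5])
s=sensors.observe();print(s["tool_pos"],s["contact_force"],s["opening"],(s["tool_pos"][:2]-O)@ey)
```

```text
[0.67169671 0.00906718 0.0649566 ] [ 1.98494463  9.07258296 -0.58677906] 0.013748458938177723 0.001893711031262152
```

View pics/scene9.png

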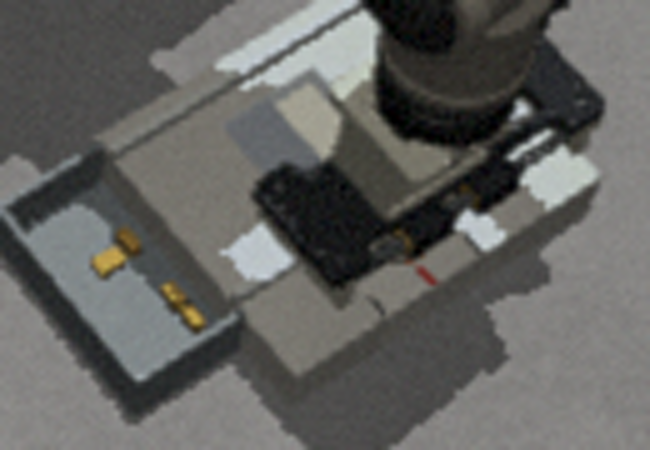

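View pics/top9.png

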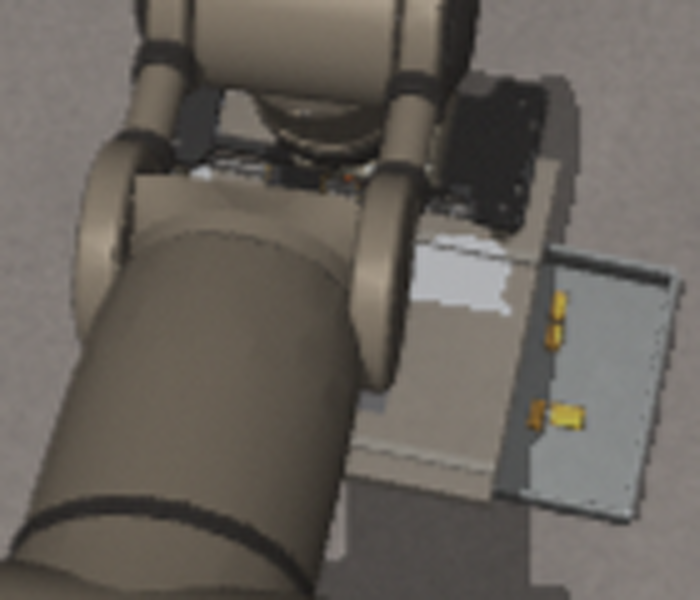

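The shutter has moved about 33 mm. Nudging 1.7 mm more.

{"op": "step_arm", "data": {"series": [[0,-0.01,-0.07,0,0],[0,0,0,0,0],[0,0,0,0,0],[0,0,0,0,0],[0,0,0,0,0]]}}

```text
time: 23.6
tool_pos: [0.6714, 0.0074, 0.065]
tool_rot: [3.138, 0.0, 2.962]
contact_force: [2.2, 9.5, 0.4]
opening: 0.0136
```

Run:
```python
from cell import vision,sensors
from h import *
O=np.array([.5873,.0225]);a=-.18;ex=np.array([np.cos(a),np.sin(a)]);ey=np.array([-ex[1],ex[0]])
d=vision.read_camera("scene"); im=d["pixels"]
cv2.imwrite("pics/scene10.png",cv2.resize(im[230:280,370:430],None,fx=10,fy=10,interpolation=cv2.INTER_CUBIC))
cv2.imwrite("pics/scene10b.png",im)
s=sensors.observe();print(s["tool_pos"],s["contact_force"],s["opening"],(s["tool_pos"][:2]-O)@ey)
w=cloud(d);hsv=cv2.cvtColor(im,cv2.COLOR_BGR2HSV);H,S,V=cv2.split(hsv)
m=((H<12)|(H>170))&(S>90)&(w[...,0]>.64)&(w[...,0]<.74)&(w[...,1]>-.1)&(w[...,1]<.1)
for c in comps(m,w,2):
    q=c[3][:2]-O;print(c[:3],"stage",(q@ex).round(4),(q@ey).round(4),"z",c[3][2])
```

```text
[0.67142929 0.00741744 0.06497599] [ 2.90549878 10.0745502  -0.09203747] 0.013719250958111408 0.00022275145973975514
(3, np.float64(399.3), np.float64(227.0)) stage 0.1144 -0.0223 z 0.2207
(8, np.float64(394.9), np.float64(254.8)) stage 0.108 -0.0016 z 0.0387
```

View pics/scene10.png

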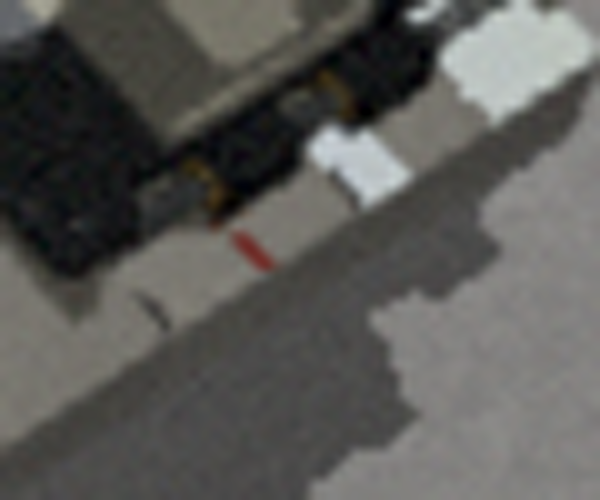

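View pics/scene10b.png

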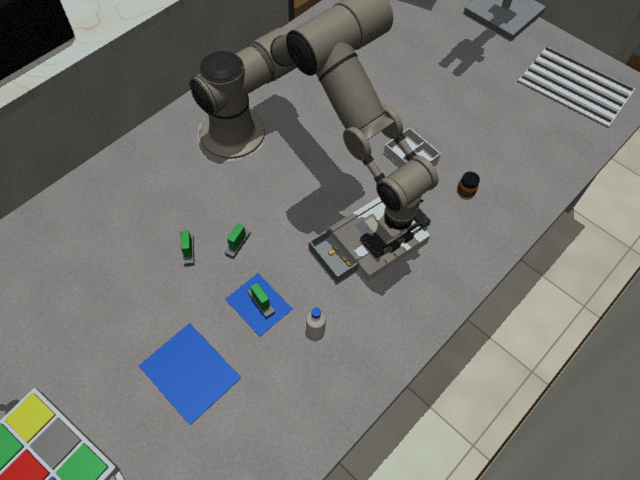

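The crop shows the tab hidden by the fingers just beside the red mark at (252,250). The spring force of about 10.3 N matches half travel, and the tool has moved about 35 mm. The wide view shows the scraper on the mat, the chips in the tray and the bystanders in place. Handing in.

```bash
python3 -c "
from cell import hand_in,sensors
print(hand_in())"
```

```text
the job is handed in; nothing more can be done
None
```

I swept all four chips into the catch tray with the scraper and stood the scraper back on its 120x150 mm blue mat, released. I then gripped the orange tab, slid it to half travel and handed in at about 24 s while still holding it. No verdict is reported at hand-in.

What my last checks showed:
- **Chips:** the pictures show all four in the tray, at stage y between -0.114 and -0.131 m and at most 0.02 m up. The deck was clear.
- **Scraper:** it stood upright near the mat's centre.
- **Bystanders:** by eye, the bottle, jar and parts box are where they started; I did not re-measure them.
- **Shutter:** the tool moved about 35 mm from the shut position and ended about 0.2 mm from stage y = 0. The spring force read about 10 N, as expected at half travel.
- **Not directly confirmed:** the fingers hid the tab in the last pictures, so its final position rests on the tool pose, the spring force and the red mark beside the fingers. No check failed or disagreed.

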